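Put a plaster mould away in the push-to-open drawer

TASK

Press the red button on top of the wooden box so that its hidden drawer springs out, then lay the white plaster sprig mould flat on the drawer's floor, relief side up, and let go of it. Set it down gently, do not drop it; leave the drawer standing open so that the mould can dry, and leave the other things where they are.

Things in the scene. Friction and masses are not known exactly. Their poses are not given: they have to be found in the camera images.
- mould_box: Fixed closed mid-brown wooden box, 160 (x) by 166 (y) by 64 mm high, on the table. Origin: centre of its underside; its own -x side is the front, filled by the flush, handleless, slightly paler drawer panel (145 mm wide, 47 mm high); z is up. Its red button stands in a brass ring on the top, 35 mm from the centre towards the back (+x).
- mould_drawer (a joint): Slide of the drawer out of the box's front, along the box's -x: 0 closed, 0.115 m fully out. A latch holds it shut. Once released, a weak damped spring (about 2 N shut, 1 N fully out) drives it fully out by itself in about 1 to 2 s; it yields if pushed and comes back.
- drawer_spot (a point): Point on the drawer's inner floor, moving with the drawer, axes as the box's: the place meant for the mould, in the middle of the width. With the drawer fully out it lies 13 mm above the table, 55 mm in front of the box's front face and 50 mm behind the drawer's front panel. Inner width 132 mm; side walls 5 mm thick, 30 mm over the inner floor; front panel 10 mm thick, 42 mm over it.
- release_button (a joint): Travel of the spring button, straight down: 0 up, 0.008 m fully pressed. The latch lets go at about 6 mm; fully down takes about 4 to 5 N. The button comes back up by itself.
- button_top (a point): Centre of the top face of the red button, a disc 32 mm across and 5 mm thick; 78 mm above the table when up. The brass ring round it is 42 mm across and its top lies 67 mm above the table.
- sprig_mould: Loose white plaster block, 62 (x) by 51 (y) mm, 20 mm high at its flat sides, with a raised flower relief on top to 24 mm; 60 to 120 g. Origin: centre of its underside; z up out of the relief side. Grip across the 51 mm.
- wood_stamp: Bystander: small turned wooden stamp standing upright, 26 mm across, 67 mm high. Origin: centre of its underside.
- star_tile: Bystander: flat turquoise star-shaped test tile, 63 mm across, 9 mm high. Origin: centre of its underside.
- white_pot: Bystander: small pale round pot, 76 mm across, 70 mm high. Origin: centre of its underside.
Not all that is in view belongs to the job. Several things have the shape of the mould_box; the one meant has the colours described above.

How it is judged:
By the outcome, as a careful person would: the job done as asked, in the order asked, and still so for the second after the job is handed in, with the robot touching nothing.
It also fails if it takes over 51 s, if anything falls off the work surface, if the arm or the gripper's body presses on something with over 40 N, if the wrist force passes 120 N, or if a joint passes its speed limit or range.

ROBOT

A 6-joint arm with a two-finger parallel gripper is mounted at the origin on the work surface; the furniture and walls round the work are solid. World frame = base frame: x ahead of the robot, y to its left, z up, the work surface at z = 0. Lengths are in mm, angles in rad, forces in N, time in s.
With the tool pointing down it reaches from about 300 to 1000 mm from the base axis. Payload 5.1 kg.
Tool frame: the origin (TCP) lies midway between the tips of the shut fingers; the grasp point (between the pads) lies 19 mm behind it (manip.grip_depth is the distance from the TCP to the grasp point, in mm); z points along the fingers, y is the direction in which the jaws open and shut (so a half turn about z gives the same grasp; the last joint's range is limited). The gripper opens to 95 mm and grips with 3 to 60 N. Pads are 20 mm wide; open, the fingers measure 119 mm over their backs; the gripper's body (75 mm by 180 mm) begins 59 mm behind the grasp point.
Start: joints at [1.148, 0.124, 1.65, -0, 1.367, -0.083], TCP at [216.664, 612.814, 214.656] pointing down, gripper open.
Joint ranges: [-2.61, 2.61], [-1.02, 2.33], [0.03, 2.71], [-1.35, 4.49], [0.32, 2.68], [-2.91, 2.91]. Speed limits (rad/s): [2.57, 2.57, 3.14, 3.14, 3.14, 3.14].

INTERFACE

Orientations are given as a rotation vector (axis times angle).
In Python, from station import sensors, viewer, job, manip gives the robot as it stands. The module is installed in compiled form; this text tells all that it offers.
- The arm moves only by the tool send_rows, never from a script. Its argument "series" is a list of rows, each an object with "dp": the shift along the tool's x, y, z in m, a list of three; "twist": the turn about the tool's z in rad; "fingers": the opening, from -1 (shut) to 1 (fully open). A call has exactly 10 rows; each row shifts and turns the pose as measured when the row begins, along the tool's axes as they then stand; what a row does not reach is not made up. A row lasts 1/12 s, in which the tool goes at most 41.7 mm and 7.16 degrees, less where a joint would pass 70% of its speed; a pose out of reach is approached as far as the arm can. A call is refused whole if a number of a shift passes 0.0417 or a number of a turn 0.125, either way. A call with a gripper value outside its range is refused whole. The fingers move at their own pace and stop on an object; "grip_force" is the grip in N (left out, the last holds). Time passes only in rows, so rows that do not move let the fingers close, or fill a call up. It gives the time, the measured TCP pose, the force and the opening at its end, in the units of the state.
- sensors.state(): the state, without advancing time (a new reading comes with each control period).
- viewer.get_image(name): name is "side" or "top" or "wrist"; returns the picture (400x640x3 uint8, red, green, blue); there is no depth.
- viewer.camera_params(name): a dict with "mtx" (3x3 intrinsics, pixels), "D" ([k1, k2, p1, p2, k3] as OpenCV has them; the pictures are not rectified), "rvec" (rotation vector, rad) and "tvec" (3), from world to camera coordinates, as OpenCV has them. Camera axes: x right, y down, z forward; pixel columns grow to the right and rows downward; lengths in mm; the calibration is good to about 2 mm. A picture is of the moment at which its call begins: read the wrist's pose just before it. camera_params takes no time and is no camera call; for the wrist camera it gives the pose at the moment of the call.
- job.sign_off(): hands the job in, once; it reports no verdict.
The state is a dict: "t": time; "joint_positions": joint angles; "dq": joint speeds; "tau": joint torques, N m; "eef_pos": TCP position; "eef_rot": TCP orientation; "ft_force": force on the tool from outside, world axes, zero at the start; "ft_torque": the same for the moment, N m; "width": opening from 0.0 (shut) to 1.0 (fully open).
Only numpy, scipy, OpenCV 4.12 (cv2) and the standard library are available. Lean on these libraries where they do the work, as an engineer would, in place of code of your own. Each camera call takes 0.05 s, during which the arm holds its last target. There are 200 camera calls.

## Working session

There is one attempt and no reset: what is moved stays moved. The work goes in short steps, Python scripts to look and compute and a tool call to move; the robot and the scene stay as the last step left them, time stands still between calls to the robot, and variables do not carry over. Pictures are saved under pics/ and viewed, on a budget of 10 in all, crops included, one or two more only if the job needs it, and the job is handed in when it is done.

Besides the shell and the picture viewer there is one more tool, called after "Emit:" as a command line: name --argument value ..., lists and objects as JSON in quotes. send_rows: Moves the arm, as the interface text tells. Its arguments: {"type":"object","properties":{"series":{"type":"array","items":{"type":"object","properties":{"dp":{"type":"array","items":{"type":"number"}},"twist":{"type":"number"},"fingers":{"type":"number"}}}},"grip_force":{"type":"number"}},"required":["series"]}

```bash
mkdir -p pics
cat > h.py <<'E'
import numpy as np, cv2
from station import sensors, viewer, job, manip
def cam(n):
    p=viewer.camera_params(n); return [np.array(p[k],float) for k in("mtx","D","rvec","tvec")]
def ray(c,uv,z):
    K,D,r,t=c; R=cv2.Rodrigues(r)[0]
    q=cv2.undistortPoints(np.array(uv,float).reshape(-1,1,2),K,D).reshape(-1,2)
    d=np.c_[q,np.ones(len(q))]@R; o=-R.T@t.ravel()
    return o+d*((z-o[2])/d[:,2])[:,None]
def proj(c,P): return cv2.projectPoints(np.array(P,float).reshape(-1,1,3),c[2],c[3],c[0],c[1])[0].reshape(-1,2)
def st():
    s=sensors.state(); R=cv2.Rodrigues(np.array(s["eef_rot"],float))[0]
    print("t",s["t"],"p",np.round(s["eef_pos"],1),"F",np.round(s["ft_force"],1),"w",round(s["width"],3),"q",np.round(s["joint_positions"],2)); print(np.round(R,3).tolist()); return s,R
def snap(n,f):
    im=viewer.get_image(n)[:,:,::-1].copy(); cv2.imwrite("pics/"+f,im); return im
E
python3 - <<'E'
from h import *
st(); print(manip.grip_depth)
a=snap("top","top0.png"); b=snap("side","side0.png")
import pickle; pickle.dump((cam("top"),cam("side")),open("c.pkl","wb"))
for n in("top","side"):
    K,D,r,t=cam(n);R=cv2.Rodrigues(r)[0];print(n,(-R.T@t.ravel()).round(),R[2].round(2),K[0,0])
E
```

```text
t 0.0 p [216.4 612.2 213.4] F [-0.3 -0.2 -0.1] w 1.002 q [ 1.15  0.12  1.65 -0.    1.37 -0.08]
[[-0.943, 0.333, -0.001], [0.333, 0.943, -0.002], [0.0, -0.002, -1.0]]
18.8
top [ 396.   36. 1390.] [ 0.09  0.   -1.  ] 408.5232736392837
side [ 496. -865.  764.] [ 0.03  0.79 -0.61] 375.49345794878184
```

View pics/top0.png

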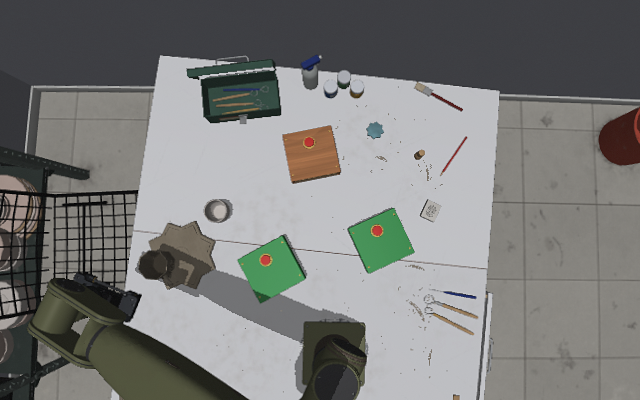

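View pics/side0.png

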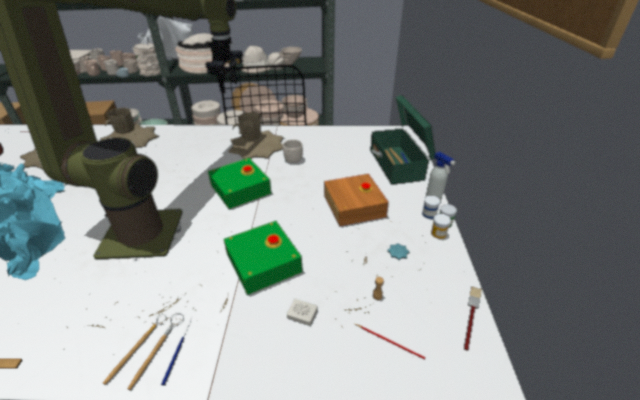

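Top view: wooden box with corners at about (283,134), (331,126), (340,178) and (292,183), and its button at (309,142). The mould is at (431,210). The green boxes are decoys. The side view agrees: box (357,198), mould (303,311).

Run:
```python
from h import *; import pickle
ct,cs=pickle.load(open("c.pkl","rb"))
for n,c,roi,mroi in(("top",ct,(275,120,350,190),(415,195,445,226)),("side",cs,(320,170,392,228),(284,295,322,326))):
    im=cv2.imread(f"pics/{n}0.png"); h=cv2.cvtColor(im,cv2.COLOR_BGR2HSV).astype(int)
    x0,y0,x1,y1=roi; m=np.zeros(h.shape[:2],np.uint8); m[y0:y1,x0:x1]=1
    red=((h[...,0]<6)|(h[...,0]>174))&(h[...,1]>190)&(m>0)
    v,u=np.nonzero(red); print(n,"btn",u.mean(),v.mean(),len(u),ray(c,[[u.mean(),v.mean()]],78))
    if n=="top":
        w=((h[...,1]>80)&(m>0)).astype(np.uint8); w=cv2.morphologyEx(w,cv2.MORPH_OPEN,np.ones((3,3)))
        k=max(cv2.findContours(w,0,2)[0],key=cv2.contourArea)
        r=cv2.minAreaRect(k); b=cv2.boxPoints(r); P=ray(c,b,64); print("box rect",r,P.round(1)[:,:2].tolist(),P.mean(0))
        for i in range(4): d=P[(i+1)%4]-P[i]; print(np.linalg.norm(d).round(1),np.degrees(np.arctan2(d[1],d[0])).round(1))
    x0,y0,x1,y1=mroi
    print(ray(c,[[(431,210)],[(303,310)]][n=="side"],12))
im=cv2.imread("pics/top0.png")[190:230,405:455]; im2=cv2.imread("pics/side0.png")[288:330,278:328]
f=lambda i:cv2.resize(i,(400,336),interpolation=cv2.INTER_CUBIC)
cv2.imwrite("pics/crop.png",np.hstack([f(im),f(im2)]))
```

```text
top btn 308.5 139.5 6 [[700.48177124  98.42261235  78.        ]]
box rect ((311.1538391113281, 153.7692413330078), (49.02903366088867, 49.813499450683594), 78.69007110595703) [[718.3, 187.5], [754.9, 26.6], [594.6, -8.3], [558.8, 150.8]] [656.63984403  89.12479512  64.        ]
165.1 -77.2
164.1 -167.7
163.1 102.7
163.7 13.0
[[ 482.65432347 -319.85261272   12.        ]]
side btn 365.2068965517241 185.3448275862069 29 [[692.53945666  93.73980977  78.        ]]
[[ 484.14083892 -314.06544303   12.        ]]
```

View pics/crop.png

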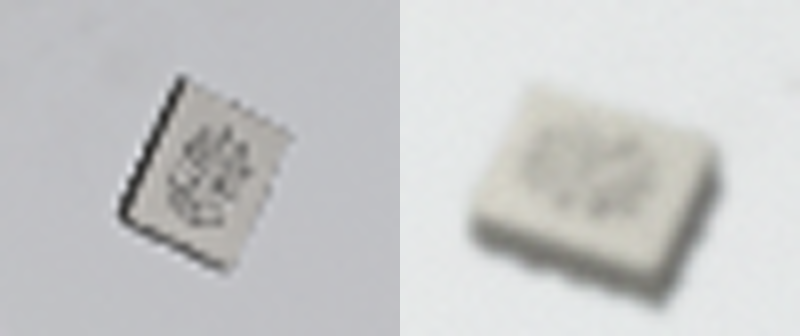

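Emit:
send_rows --series '[{"dp": [-0.031, -0.0165, 0], "twist": 0, "fingers": -1}, {"dp": [-0.031, -0.0165, 0], "twist": 0, "fingers": -1}, {"dp": [-0.031, -0.0165, 0], "twist": 0, "fingers": -1}, {"dp": [-0.031, -0.0165, 0], "twist": 0, "fingers": -1}, {"dp": [-0.031, -0.0165, 0], "twist": 0, "fingers": -1}, {"dp": [-0.031, -0.0165, 0], "twist": 0, "fingers": -1}, {"dp": [-0.031, -0.0165, 0], "twist": 0, "fingers": -1}, {"dp": [-0.031, -0.0165, 0], "twist": 0, "fingers": -1}, {"dp": [-0.031, -0.0165, 0], "twist": 0, "fingers": -1}, {"dp": [-0.031, -0.0165, 0], "twist": 0, "fingers": -1}]' --grip_force 15

```text
t: 0.93
eef_pos: [456.6, 345.7, 206.9]
eef_rot: [-0.509, -3.093, 0.013]
ft_force: [0.6, 1.0, -0.2]
width: 0.356
```

Run:
```python
from h import *
s,R=st(); print((R.T@(np.array([692,95,200])-s["eef_pos"])).round(1))
c=pickle=__import__("pickle").load(open("c.pkl","rb"))[0]
b=np.array([[185,80],[295,135],[232,270],[122,215]])/[8,8.4]+[405,190]-0.5
P=ray(c,b,20); print(P.round(1).tolist(),P.mean(0))
for i in range(4): d=P[(i+1)%4]-P[i]; print(np.linalg.norm(d).round(1),np.degrees(np.arctan2(d[1],d[0])).round(1))
K,D,r,t=cam("wrist"); RR=cv2.Rodrigues(r)[0]; print("wrist cam in tool",R.T@(-RR.T@t.ravel()-s["eef_pos"]), "axis",R.T@RR[2])
```

```text
t 0.9333 p [456.6 345.7 206.9] F [ 0.6  1.  -0.2] w 0.356 q [ 0.56 -0.03  1.83 -0.    1.36 -0.69]
[[-0.947, 0.321, -0.008], [0.321, 0.947, -0.007], [0.005, -0.009, -1.0]]
[-303.4 -161.9    6.7]
[[519.0, -306.3, 20.0], [497.9, -353.1, 20.0], [443.1, -326.3, 20.0], [464.2, -279.7, 20.0]] [ 481.04557659 -316.33731888   20.        ]
51.3 -114.3
61.0 153.9
51.1 65.7
61.0 -25.9
wrist cam in tool [  67.84380386   -0.96548179 -169.92815292] axis [-2.44648542e-01  3.17796624e-05  9.69611824e-01]
```

Emit:
send_rows --series '[{"dp": [-0.034, -0.018, 0], "twist": 0, "fingers": -1}, {"dp": [-0.034, -0.018, 0], "twist": 0, "fingers": -1}, {"dp": [-0.034, -0.018, 0], "twist": 0, "fingers": -1}, {"dp": [-0.034, -0.018, 0], "twist": 0, "fingers": -1}, {"dp": [-0.034, -0.018, 0], "twist": 0, "fingers": -1}, {"dp": [-0.034, -0.018, 0], "twist": 0, "fingers": -1}, {"dp": [-0.034, -0.018, 0], "twist": 0, "fingers": -1}, {"dp": [-0.034, -0.018, 0], "twist": 0, "fingers": -1}, {"dp": [-0.028, -0.015, 0], "twist": 0, "fingers": -1}, {"dp": [0, 0, 0], "twist": 0, "fingers": -1}]'

```text
t: 1.77
eef_pos: [699.1, 78.0, 199.7]
eef_rot: [-0.518, -3.085, 0.019]
ft_force: [-1.0, -0.0, -0.2]
width: 0.003
```

Run:
```python
from h import *
s,R=st(); c=cam("wrist"); im=snap("wrist","w1.png")
h=cv2.cvtColor(im,cv2.COLOR_BGR2HSV).astype(int)
red=((h[...,0]<6)|(h[...,0]>174))&(h[...,1]>180)&(h[...,2]>80)
n,l,q,ce=cv2.connectedComponentsWithStats(red.astype(np.uint8))
for i in range(1,n):
    if q[i,4]>100: P=ray(c,[ce[i]],78)[0]; print(q[i],ce[i],P,"to tool",(R.T@(P-s["eef_pos"])).round(1))
```

```text
t 1.7667 p [699.1  78.  199.7] F [-1.  -0.  -0.2] w 0.003 q [ 0.04  0.26  1.52 -0.01  1.38 -1.2 ]
[[-0.945, 0.326, -0.015], [0.326, 0.945, -0.01], [0.011, -0.014, -1.0]]
[325 164  33  32 802] [340.99501247 179.79301746] [693.44072153  95.7822084   78.        ] to tool [  9.8  16.6 121.6]
```

View pics/w1.png

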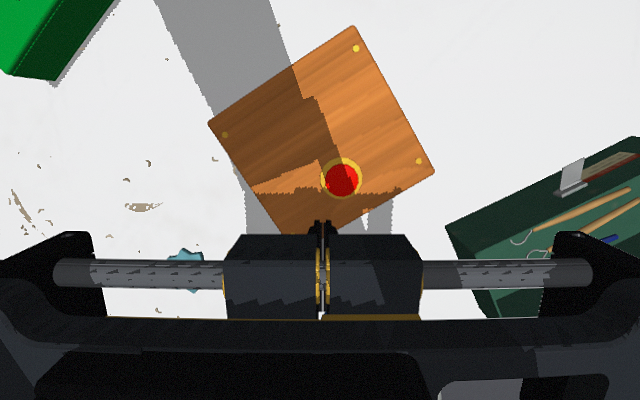

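Emit:
send_rows --series '[{"dp": [0.003, 0.005, 0.02], "twist": 0, "fingers": -1}, {"dp": [0.003, 0.005, 0.025], "twist": 0, "fingers": -1}, {"dp": [0.002, 0.004, 0.025], "twist": 0, "fingers": -1}, {"dp": [0.002, 0.003, 0.02], "twist": 0, "fingers": -1}, {"dp": [0, 0, 0.01], "twist": 0, "fingers": -1}, {"dp": [0, 0, 0], "twist": 0, "fingers": -1}, {"dp": [0, 0, 0], "twist": 0, "fingers": -1}, {"dp": [0, 0, 0.004], "twist": 0, "fingers": -1}, {"dp": [0, 0, 0.004], "twist": 0, "fingers": -1}, {"dp": [0, 0, 0], "twist": 0, "fingers": -1}]'

```text
t: 2.65
eef_pos: [689.4, 104.3, 90.4]
eef_rot: [-0.512, -3.086, 0.013]
ft_force: [-1.0, 0.7, -0.4]
width: 0.004
```

Run:
```python
from h import *
s,R=st(); print((R.T@(np.array([693.4,95.8,78])-s["eef_pos"])).round(1))
```

```text
t 2.65 p [689.4 104.3  90.4] F [-1.   0.7 -0.4] w 0.004 q [ 0.08  0.33  1.62 -0.    1.2  -1.17]
[[-0.946, 0.323, -0.014], [0.323, 0.946, -0.006], [0.012, -0.01, -1.0]]
[-6.6 -6.6 12.4]
```

Emit:
send_rows --series '[{"dp": [-0.005, -0.005, 0.0], "twist": 0, "fingers": -1}, {"dp": [0, 0, 0.003], "twist": 0, "fingers": -1}, {"dp": [0, 0, 0.003], "twist": 0, "fingers": -1}, {"dp": [0, 0, 0.003], "twist": 0, "fingers": -1}, {"dp": [0, 0, 0.003], "twist": 0, "fingers": -1}, {"dp": [0, 0, 0.003], "twist": 0, "fingers": -1}, {"dp": [0, 0, 0.003], "twist": 0, "fingers": -1}, {"dp": [0, 0, 0.002], "twist": 0, "fingers": -1}, {"dp": [0, 0, 0.001], "twist": 0, "fingers": -1}, {"dp": [0, 0, 0.0], "twist": 0, "fingers": -1}]'

```text
t: 3.48
eef_pos: [696.1, 96.3, 73.3]
eef_rot: [-0.515, -3.093, 0.01]
ft_force: [-0.7, -1.1, 1.8]
width: 0.006
```

Run:
```python
from h import *
s,R=st(); print((R.T@(np.array([693.4,95.8,78])-s["eef_pos"])).round(1))
c=cam("wrist")
P=ray(np.load("x") if 0 else c,[[320,200]],64)
```

```text
t 3.4833 p [696.1  96.3  73.3] F [-0.7 -1.1  1.8] w 0.006 q [ 0.06  0.35  1.62 -0.01  1.17 -1.18]
[[-0.946, 0.324, -0.006], [0.324, 0.946, -0.005], [0.004, -0.007, -1.0]]
[ 2.5 -1.4 -4.7]
```

On the button, about 4–5 mm in. I'll press a little further and then rise.

Emit:
send_rows --series '[{"dp": [0, 0, 0.002], "twist": 0, "fingers": -1}, {"dp": [0, 0, 0.002], "twist": 0, "fingers": -1}, {"dp": [0, 0, 0.002], "twist": 0, "fingers": -1}, {"dp": [0, 0, 0.001], "twist": 0, "fingers": -1}, {"dp": [0, 0, 0], "twist": 0, "fingers": -1}, {"dp": [0, 0, 0], "twist": 0, "fingers": -1}, {"dp": [0, 0, -0.02], "twist": 0, "fingers": -1}, {"dp": [0, 0, -0.03], "twist": 0, "fingers": -1}, {"dp": [0, 0, -0.03], "twist": 0, "fingers": -1}, {"dp": [0, 0, -0.03], "twist": 0, "fingers": -1}]'

```text
t: 4.32
eef_pos: [691.5, 96.8, 169.8]
eef_rot: [-0.512, -3.076, 0.017]
ft_force: [0.7, -0.6, -0.2]
width: 0.006
```

Run:
```python
from h import *
s,R=st(); print("to mould",(R.T@(np.array([481,-316,150])-s["eef_pos"])).round(1))
im=snap("top","top1.png")[100:290,220:470]; cv2.imwrite("pics/top1c.png",cv2.resize(im,(750,570),interpolation=cv2.INTER_CUBIC))
```

```text
t 4.3167 p [691.5  96.8 169.8] F [ 0.7 -0.6 -0.2] w 0.006 q [ 0.06  0.27  1.56 -0.01  1.34 -1.18]
[[-0.946, 0.324, -0.025], [0.324, 0.946, -0.007], [0.022, -0.014, -1.0]]
to mould [  65.  -458.4   27.8]
```

View pics/top1c.png

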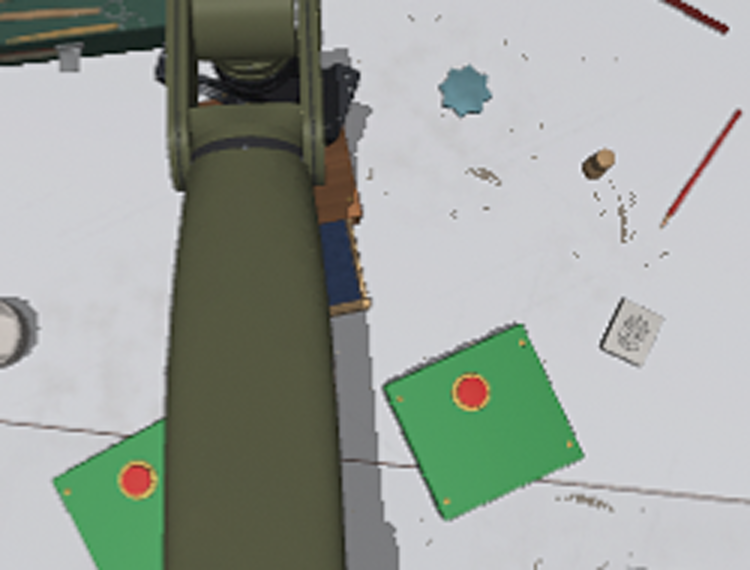

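Drawer is out: its blue floor and front panel show beside the arm at crop (345,265). Next is the mould, opening the fingers on the way.

Emit:
send_rows --series '[{"dp": [0.005, -0.038, 0.002], "twist": 0, "fingers": 1}, {"dp": [0.005, -0.038, 0.002], "twist": 0, "fingers": 1}, {"dp": [0.005, -0.038, 0.002], "twist": 0, "fingers": 1}, {"dp": [0.005, -0.038, 0.002], "twist": 0, "fingers": 1}, {"dp": [0.005, -0.038, 0.002], "twist": 0, "fingers": 1}, {"dp": [0.005, -0.038, 0.002], "twist": 0, "fingers": 1}, {"dp": [0.005, -0.038, 0.002], "twist": 0, "fingers": 1}, {"dp": [0.005, -0.038, 0.002], "twist": 0, "fingers": 1}, {"dp": [0.005, -0.038, 0.002], "twist": 0, "fingers": 1}, {"dp": [0.005, -0.038, 0.002], "twist": 0, "fingers": 1}]'

```text
t: 5.2
eef_pos: [526.3, -252.6, 156.6]
eef_rot: [0.493, 3.098, -0.005]
ft_force: [0.7, 0.4, 1.0]
width: 0.649
```

Run:
```python
from h import *
s,R=st(); print("to mould",(R.T@(np.array([481,-316,120])-s["eef_pos"])).round(1))
```

```text
t 5.2 p [ 526.3 -252.6  156.6] F [0.7 0.4 1. ] w 0.649 q [-0.54  0.02  1.86 -0.    1.26 -1.79]
[[-0.951, 0.31, 0.004], [0.31, 0.951, -0.004], [-0.005, -0.002, -1.0]]
to mould [ 23.6 -74.3  36.6]
```

Emit:
send_rows --series '[{"dp": [0.006, -0.02, 0.006], "twist": 0, "fingers": 1}, {"dp": [0.006, -0.015, 0.006], "twist": 0.03, "fingers": 1}, {"dp": [0.005, -0.012, 0.006], "twist": 0.03, "fingers": 1}, {"dp": [0.003, -0.006, 0.006], "twist": 0.03, "fingers": 1}, {"dp": [0, 0, 0], "twist": 0, "fingers": 1}, {"dp": [0, 0, 0], "twist": 0, "fingers": 1}, {"dp": [0, 0, 0], "twist": 0, "fingers": 1}, {"dp": [0, 0, 0], "twist": 0, "fingers": 1}, {"dp": [0, 0, 0], "twist": 0, "fingers": 1}, {"dp": [0, 0, 0], "twist": 0, "fingers": 1}]'

```text
t: 6.03
eef_pos: [486.0, -302.6, 125.9]
eef_rot: [0.648, 3.068, -0.005]
ft_force: [-0.3, -0.3, -0.1]
width: 0.999
```

Run:
```python
from h import *
s,R=st(); print("to mould",(R.T@(np.array([481,-316,22])-s["eef_pos"])).round(1),"yaw y",np.degrees(np.arctan2(R[1,1],R[0,1])))
c=cam("wrist"); im=snap("wrist","w2.png"); import pickle; pickle.dump((c,s["eef_pos"],R),open("w2.pkl","wb"))
```

```text
t 6.0333 p [ 486.  -302.6  125.9] F [-0.3 -0.3 -0.1] w 0.999 q [-0.65  0.02  1.91 -0.    1.2  -1.8 ]
[[-0.915, 0.404, 0.005], [0.404, 0.915, -0.004], [-0.006, -0.002, -1.0]]
to mould [-1.000e-01 -1.400e+01  1.039e+02] yaw y 66.15444590818417
```

View pics/w2.png

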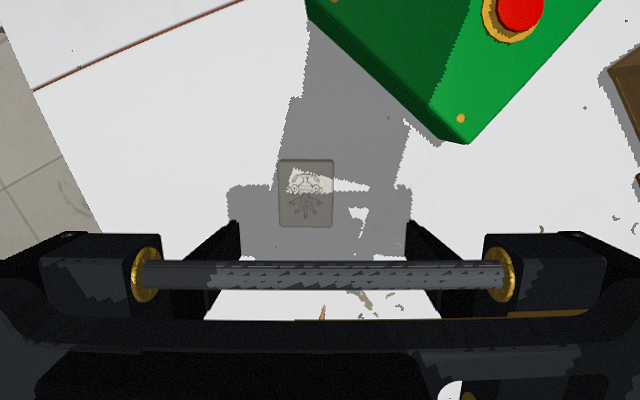

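Wrist view: mould corners (279,160), (333,160), (332,227), (278,227), nearly square to the jaws, a little to the left of centre.

Run:
```python
from h import *; import pickle
c,p,R=pickle.load(open("w2.pkl","rb"))
P=ray(c,[(279,160),(333,160),(332,227),(278,227)],20); T=(P-p)@R
print(P.round(1).tolist(),T.round(1).tolist(),"ctr",P.mean(0).round(1),T.mean(0).round(1),[np.linalg.norm(P[i]-P[i-1]).round(1) for i in range(4)])
# box top corners from w1: state then
R1=np.array([[-0.945,0.326,-0.015],[0.326,0.945,-0.01],[0.011,-0.014,-1.0]])
```

```text
[[442.9, -326.2, 20.0], [462.1, -283.0, 20.0], [518.6, -308.5, 20.0], [498.4, -354.2, 20.0]] [[30.6, -38.7, 105.8], [30.6, 8.5, 105.7], [-31.5, 8.0, 106.1], [-31.5, -41.9, 106.2]] ctr [ 480.5 -318.    20. ] [ -0.4 -16.  105.9] [np.float64(62.2), np.float64(47.2), np.float64(62.0), np.float64(49.9)]
```

Emit:
send_rows --series '[{"dp": [0, -0.006, 0.01], "twist": 0, "fingers": 1}, {"dp": [0, -0.005, 0.02], "twist": 0, "fingers": 1}, {"dp": [0, -0.003, 0.02], "twist": 0, "fingers": 1}, {"dp": [0, 0, 0.02], "twist": 0, "fingers": 1}, {"dp": [0, 0, 0.015], "twist": 0, "fingers": 1}, {"dp": [0, 0, 0.008], "twist": 0, "fingers": 1}, {"dp": [0, 0, 0.003], "twist": 0, "fingers": 1}, {"dp": [0, 0, 0], "twist": 0, "fingers": 1}, {"dp": [0, 0, 0], "twist": 0, "fingers": 1}, {"dp": [0, 0, 0], "twist": 0, "fingers": 1}]'

```text
t: 6.92
eef_pos: [483.2, -318.8, 26.6]
eef_rot: [0.641, 3.063, -0.011]
ft_force: [0.7, -0.4, 0.5]
width: 1.0
```

Run:
```python
from h import *
s,R=st(); print("to mould",(R.T@(np.array([480.7,-317,4])-s["eef_pos"])).round(1),"yaw y",np.degrees(np.arctan2(R[1,1],R[0,1])))
```

```text
t 6.9167 p [ 483.2 -318.8   26.6] F [ 0.7 -0.4  0.5] w 1.0 q [-0.68  0.15  1.96 -0.    1.02 -1.83]
[[-0.916, 0.401, 0.011], [0.401, 0.916, -0.01], [-0.014, -0.004, -1.0]]
to mould [ 3.3  0.7 22.6] yaw y 66.36895218570086
```

Emit:
send_rows --series '[{"dp": [0.002, 0, 0.006], "twist": 0.01, "fingers": 1}, {"dp": [0.001, 0, 0.006], "twist": 0.01, "fingers": 1}, {"dp": [0, 0, 0.005], "twist": 0, "fingers": 1}, {"dp": [0, 0, 0.003], "twist": 0, "fingers": 1}, {"dp": [0, 0, 0], "twist": 0, "fingers": 1}, {"dp": [0, 0, 0], "twist": 0, "fingers": 0.3}, {"dp": [0, 0, 0], "twist": 0, "fingers": 0.2}, {"dp": [0, 0, 0], "twist": 0, "fingers": 0.2}, {"dp": [0, 0, 0], "twist": 0, "fingers": 0.2}, {"dp": [0, 0, 0], "twist": 0, "fingers": 0.2}]' --grip_force 12

```text
t: 7.75
eef_pos: [482.8, -319.3, 8.3]
eef_rot: [0.673, 3.05, -0.016]
ft_force: [0.3, -0.0, 0.4]
width: 0.707
```

Run:
```python
from h import *
s,R=st(); print("to mould",(R.T@(np.array([480.7,-317,4])-s["eef_pos"])).round(1),"yaw y",np.degrees(np.arctan2(R[1,1],R[0,1])))
```

```text
t 7.75 p [ 482.8 -319.3    8.3] F [ 0.3 -0.   0.4] w 0.707 q [-0.68  0.17  1.97 -0.    0.98 -1.81]
[[-0.907, 0.421, 0.016], [0.421, 0.907, -0.014], [-0.02, -0.006, -1.0]]
to mould [2.9 1.3 4.2] yaw y 65.12131109695764
```

Emit:
send_rows --series '[{"dp": [0.001, 0, 0.004], "twist": 0, "fingers": 0.2}, {"dp": [0, 0, 0.001], "twist": 0, "fingers": 0.2}, {"dp": [0, 0, 0], "twist": 0, "fingers": 0}, {"dp": [0, 0, 0], "twist": 0, "fingers": -0.2}, {"dp": [0, 0, 0], "twist": 0, "fingers": -0.4}, {"dp": [0, 0, 0], "twist": 0, "fingers": -1}, {"dp": [0, 0, 0], "twist": 0, "fingers": -1}, {"dp": [0, 0, 0], "twist": 0, "fingers": -1}, {"dp": [0, 0, 0], "twist": 0, "fingers": -1}, {"dp": [0, 0, 0], "twist": 0, "fingers": -1}]' --grip_force 12

```text
t: 8.58
eef_pos: [482.1, -319.0, 3.1]
eef_rot: [0.672, 3.049, -0.016]
ft_force: [-0.4, 0.5, -0.3]
width: 0.531
```

Run:
```python
from h import *
s,R=st(); print("to mould",(R.T@(np.array([480.7,-317,4])-s["eef_pos"])).round(1),"yaw y",np.degrees(np.arctan2(R[1,1],R[0,1])))
```

```text
t 8.5833 p [ 482.1 -319.     3.1] F [-0.4  0.5 -0.3] w 0.531 q [-0.68  0.18  1.97 -0.    0.97 -1.81]
[[-0.907, 0.421, 0.017], [0.42, 0.907, -0.014], [-0.021, -0.006, -1.0]]
to mould [ 2.1  1.3 -0.9] yaw y 65.12250654298488
```

Grip holds at 50 mm width. Lifting.

Emit:
send_rows --series '[{"dp": [0, 0, -0.005], "twist": 0, "fingers": -1}, {"dp": [0, 0, -0.01], "twist": 0, "fingers": -1}, {"dp": [0, 0, -0.015], "twist": 0, "fingers": -1}, {"dp": [0, 0, -0.02], "twist": 0, "fingers": -1}, {"dp": [0, 0, -0.02], "twist": 0, "fingers": -1}, {"dp": [0, 0, -0.02], "twist": 0, "fingers": -1}, {"dp": [0, 0, -0.02], "twist": 0, "fingers": -1}, {"dp": [0, 0, -0.02], "twist": 0, "fingers": -1}, {"dp": [0, 0, -0.01], "twist": 0, "fingers": -1}, {"dp": [0, 0, 0], "twist": 0, "fingers": -1}]'

```text
t: 9.42
eef_pos: [478.2, -315.9, 153.3]
eef_rot: [0.673, 3.051, -0.015]
ft_force: [0.3, -0.9, -1.2]
width: 0.533
```

Run:
```python
from h import *
s,R=st(); c=cam("top"); im=snap("top","top2.png")
cr=im[110:230,260:380]; cv2.imwrite("pics/top2c.png",cv2.resize(cr,(600,600),interpolation=cv2.INTER_CUBIC))
print("to spot",(R.T@(np.array([526.5,59.6,130])-s["eef_pos"])).round(1),"yaw y",np.degrees(np.arctan2(R[1,1],R[0,1])))
```

```text
t 9.4167 p [ 478.2 -315.9  153.3] F [ 0.3 -0.9 -1.2] w 0.533 q [-0.68 -0.01  1.9  -0.    1.24 -1.81]
[[-0.907, 0.421, 0.015], [0.42, 0.907, -0.013], [-0.019, -0.006, -1.0]]
to spot [114.4 361.1  19.2] yaw y 65.13061165926501
```

View pics/top2c.png

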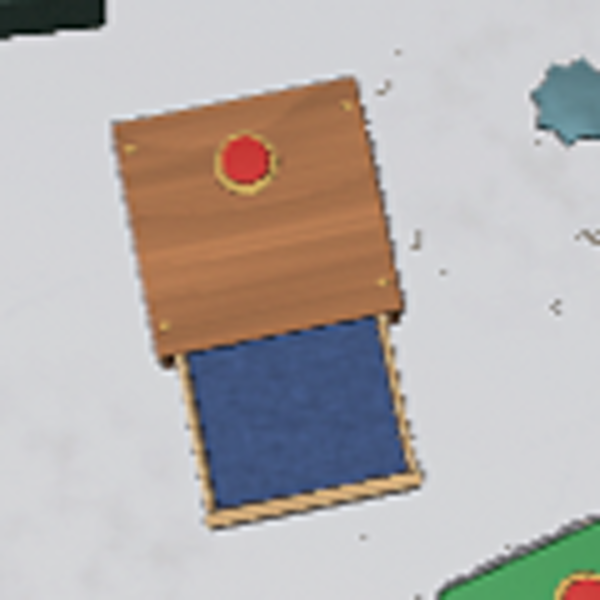

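Drawer fully out and clear. Box top corners are at crop (113,122), (355,77), (402,308), (160,355), and the front panel's outer top corners at (208,525), (421,483). The blue floor spans them.

Run:
```python
from h import *
c=cam("top"); f=lambda l:np.array(l,float)/5+[260,110]-0.4
B=ray(c,f([(113,122),(355,77),(402,305),(158,353)]),64)
x=(B[0]+B[1]-B[2]-B[3]); x/=np.linalg.norm(x); ctr=B.mean(0)
print("box",ctr.round(1),"yaw",np.degrees(np.arctan2(x[1],x[0])),[np.linalg.norm(B[i]-B[i-1]).round() for i in range(4)])
print("spot box",(ctr-135*x).round(1),"btn pred",(ctr+35*x).round(1),"spot from btn wrist",(np.array([693.4,95.8,0])-170*x).round(1))
F=ray(c,f([(208,525),(421,485)]),55); print("front outer",F.round(1).tolist(),np.linalg.norm(F[1]-F[0]),"spot",(F.mean(0)+60*x).round(1),"yaw",np.degrees(np.arctan2(*(F[0]-F[1])[[1,0]]))-90)
s,R=st(); print("to spot",(R.T@(np.array([*(ctr-135*x)[:2],130])-s["eef_pos"])).round(1))
```

```text
box [661.   89.7  64. ] yaw 12.643274076685499 [np.float64(157.0), np.float64(163.0), np.float64(156.0), np.float64(163.0)]
spot box [529.3  60.2  64. ] btn pred [695.1  97.4  64. ] spot from btn wrist [527.5  58.6   0. ]
front outer [[455.5, 116.8, 55.0], [484.8, -21.9, 55.0]] 141.8445640115867 spot [528.7  60.6  55. ] yaw 11.92584881860644
t 9.4667 p [ 477.9 -315.8  152.4] F [ 0.5 -0.9 -0.5] w 0.534 q [-0.68 -0.01  1.9  -0.    1.24 -1.81]
[[-0.907, 0.421, 0.014], [0.42, 0.907, -0.012], [-0.018, -0.005, -1.0]]
to spot [111.9 362.8  18.5]
```

Emit:
send_rows --series '[{"dp": [0.006, 0.02, 0.0], "twist": 0, "fingers": -1}, {"dp": [0.01, 0.033, 0.0], "twist": 0, "fingers": -1}, {"dp": [0.01, 0.034, 0], "twist": 0, "fingers": -1}, {"dp": [0.01, 0.034, 0], "twist": 0, "fingers": -1}, {"dp": [0.01, 0.034, 0], "twist": 0, "fingers": -1}, {"dp": [0.01, 0.034, 0], "twist": 0, "fingers": -1}, {"dp": [0.01, 0.034, 0], "twist": 0, "fingers": -1}, {"dp": [0.01, 0.034, 0], "twist": 0, "fingers": -1}, {"dp": [0.01, 0.03, 0], "twist": 0, "fingers": -1}, {"dp": [0.006, 0.02, 0], "twist": 0, "fingers": -1}]'

```text
t: 10.3
eef_pos: [517.7, 11.9, 134.5]
eef_rot: [-0.693, -3.061, 0.014]
ft_force: [-0.4, -1.1, -1.6]
width: 0.535
```

Emit:
send_rows --series '[{"dp": [0, 0, 0], "twist": -0.04, "fingers": -1}, {"dp": [0, 0, 0], "twist": -0.08, "fingers": -1}, {"dp": [0, 0, 0], "twist": -0.09, "fingers": -1}, {"dp": [0, 0, 0], "twist": -0.09, "fingers": -1}, {"dp": [0, 0, 0], "twist": -0.09, "fingers": -1}, {"dp": [0, 0, 0], "twist": -0.09, "fingers": -1}, {"dp": [0, 0, 0], "twist": -0.08, "fingers": -1}, {"dp": [0, 0, 0], "twist": -0.04, "fingers": -1}, {"dp": [0, 0, 0], "twist": 0, "fingers": -1}, {"dp": [0, 0, 0], "twist": 0, "fingers": -1}]'

```text
t: 11.13
eef_pos: [506.3, 19.8, 115.6]
eef_rot: [0.302, -3.091, 0.002]
ft_force: [-0.8, -0.6, -0.7]
width: 0.534
```

Run:
```python
from h import *
s,R=st(); print("to spot",(R.T@(np.array([528.5,60,100])-s["eef_pos"])).round(1),"yaw y",np.degrees(np.arctan2(R[1,1],R[0,1])))
```

```text
t 11.1333 p [506.3  19.8 115.6] F [-0.8 -0.6 -0.7] w 0.534 q [-0.06 -0.09  2.04 -0.01  1.23 -1.83]
[[-0.98, -0.193, -0.035], [-0.193, 0.981, -0.005], [0.036, 0.002, -0.999]]
to spot [-30.   35.1  14.6] yaw y 101.14839921310829
```

Emit:
send_rows --series '[{"dp": [-0.004, 0.005, 0], "twist": -0.01, "fingers": -1}, {"dp": [-0.005, 0.007, 0], "twist": -0.01, "fingers": -1}, {"dp": [-0.006, 0.007, 0], "twist": 0, "fingers": -1}, {"dp": [-0.005, 0.006, 0], "twist": 0, "fingers": -1}, {"dp": [-0.004, 0.004, 0], "twist": 0, "fingers": -1}, {"dp": [-0.002, 0.002, 0], "twist": 0, "fingers": -1}, {"dp": [0, 0, 0], "twist": 0, "fingers": -1}, {"dp": [0, 0, 0], "twist": 0, "fingers": -1}, {"dp": [0, 0, 0], "twist": 0, "fingers": -1}, {"dp": [0, 0, 0], "twist": 0, "fingers": -1}]'

```text
t: 11.97
eef_pos: [526.7, 60.7, 112.6]
eef_rot: [0.333, -3.085, 0.0]
ft_force: [0.3, 0.3, -0.7]
width: 0.535
```

Run:
```python
from h import *
s,R=st(); print("to spot",(R.T@(np.array([528.5,60,60])-s["eef_pos"])).round(1),"yaw y",np.degrees(np.arctan2(R[1,1],R[0,1])))
im=snap("wrist","w3.png")
```

```text
t 11.9667 p [526.7  60.7 112.6] F [ 0.3  0.3 -0.7] w 0.535 q [ 0.02 -0.03  1.99 -0.    1.22 -1.77]
[[-0.976, -0.213, -0.038], [-0.213, 0.977, -0.004], [0.038, 0.004, -0.999]]
to spot [-3.6 -1.2 52.5] yaw y 102.31555668227543
```

View pics/w3.png

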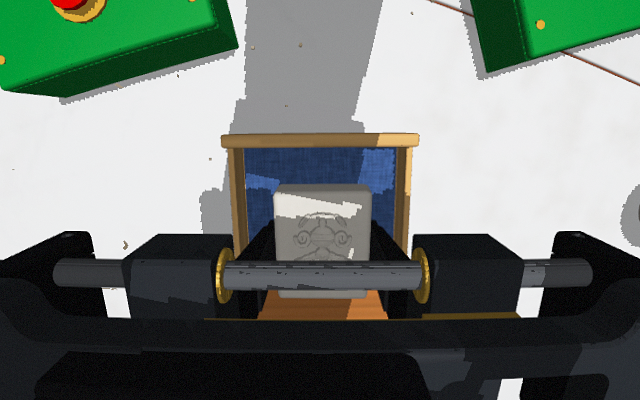

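Mould in grip, relief up, centred over the drawer (mould at 275–370 columns between walls at 235 and 405). I'll lower it.

Emit:
send_rows --series '[{"dp": [-0.001, 0, 0.006], "twist": 0, "fingers": -1}, {"dp": [-0.001, 0, 0.012], "twist": 0, "fingers": -1}, {"dp": [-0.001, 0, 0.014], "twist": 0, "fingers": -1}, {"dp": [0, 0, 0.014], "twist": 0, "fingers": -1}, {"dp": [0, 0, 0.012], "twist": 0, "fingers": -1}, {"dp": [0, 0, 0.008], "twist": 0, "fingers": -1}, {"dp": [0, 0, 0.004], "twist": 0, "fingers": -1}, {"dp": [0, 0, 0], "twist": 0, "fingers": -1}, {"dp": [0, 0, 0], "twist": 0, "fingers": -1}, {"dp": [0, 0, 0], "twist": 0, "fingers": -1}]'

```text
t: 12.85
eef_pos: [525.5, 59.4, 34.6]
eef_rot: [0.328, -3.084, 0.0]
ft_force: [-1.2, -0.3, -1.1]
width: 0.534
```

Run:
```python
from h import *
s,R=st(); print("to spot",(R.T@(np.array([530.5,60,16])-s["eef_pos"])).round(1),"yaw y",np.degrees(np.arctan2(R[1,1],R[0,1])))
```

```text
t 12.85 p [525.5  59.4  34.6] F [-1.2 -0.3 -1.1] w 0.534 q [ 0.01  0.07  2.03 -0.    1.08 -1.77]
[[-0.977, -0.21, -0.04], [-0.21, 0.978, -0.005], [0.04, 0.004, -0.999]]
to spot [-5.7 -0.5 18.4] yaw y 102.14793283026741
```

Emit:
send_rows --series '[{"dp": [-0.002, 0, 0.002], "twist": 0, "fingers": -1}, {"dp": [-0.002, 0, 0.003], "twist": 0, "fingers": -1}, {"dp": [-0.001, 0, 0.003], "twist": 0, "fingers": -1}, {"dp": [0, 0, 0.003], "twist": 0, "fingers": -1}, {"dp": [0, 0, 0.002], "twist": 0, "fingers": -1}, {"dp": [0, 0, 0], "twist": 0, "fingers": -1}, {"dp": [0, 0, 0], "twist": 0, "fingers": -1}, {"dp": [0, 0, 0.001], "twist": 0, "fingers": -1}, {"dp": [0, 0, 0.001], "twist": 0, "fingers": -1}, {"dp": [0, 0, 0], "twist": 0, "fingers": -1}]'

```text
t: 13.68
eef_pos: [533.0, 60.6, 20.9]
eef_rot: [0.329, -3.09, 0.001]
ft_force: [-0.4, -0.1, -0.9]
width: 0.532
```

Run:
```python
from h import *
s,R=st(); print("to spot",(R.T@(np.array([530.5,60,16])-s["eef_pos"])).round(1),"yaw y",np.degrees(np.arctan2(R[1,1],R[0,1])))
```

```text
t 13.6833 p [533.   60.6  20.9] F [-0.4 -0.1 -0.9] w 0.532 q [ 0.02  0.1   2.03 -0.    1.05 -1.77]
[[-0.977, -0.211, -0.034], [-0.211, 0.978, -0.005], [0.034, 0.003, -0.999]]
to spot [ 2.4 -0.1  4.9] yaw y 102.15643015625426
```

Emit:
send_rows --series '[{"dp": [0, 0, 0.001], "twist": 0, "fingers": -1}, {"dp": [0.001, 0, 0.001], "twist": 0, "fingers": -1}, {"dp": [0, 0, 0.001], "twist": 0, "fingers": -1}, {"dp": [0, 0, 0], "twist": 0, "fingers": -1}, {"dp": [0, 0, 0.001], "twist": 0, "fingers": -1}, {"dp": [0, 0, 0], "twist": 0, "fingers": -1}, {"dp": [0, 0, 0], "twist": 0, "fingers": -1}, {"dp": [0, 0, 0], "twist": 0, "fingers": -1}, {"dp": [0, 0, 0], "twist": 0, "fingers": -1}, {"dp": [0, 0, 0], "twist": 0, "fingers": -1}]' --grip_force 8

```text
t: 14.52
eef_pos: [532.1, 60.4, 17.1]
eef_rot: [0.329, -3.09, 0.001]
ft_force: [-0.8, 0.3, -0.8]
width: 0.53
```

Run:
```python
from h import *
s,R=st(); print(s["ft_torque"])
```

```text
t 14.5167 p [532.1  60.4  17.1] F [-0.8  0.3 -0.8] w 0.53 q [ 0.01  0.11  2.03 -0.    1.04 -1.77]
[[-0.977, -0.211, -0.033], [-0.211, 0.978, -0.004], [0.034, 0.003, -0.999]]
[ 0.00961662  0.02725375 -0.00023377]
```

Emit:
send_rows --series '[{"dp": [0, 0, 0.001], "twist": 0, "fingers": -1}, {"dp": [0, 0, 0], "twist": 0, "fingers": -1}, {"dp": [0, 0, 0], "twist": 0, "fingers": -1}, {"dp": [0, 0, 0.0005], "twist": 0, "fingers": -1}, {"dp": [0, 0, 0], "twist": 0, "fingers": -1}, {"dp": [0, 0, 0], "twist": 0, "fingers": -1}, {"dp": [0, 0, 0], "twist": 0, "fingers": -1}, {"dp": [0, 0, 0], "twist": 0, "fingers": -1}, {"dp": [0, 0, 0], "twist": 0, "fingers": -1}, {"dp": [0, 0, 0], "twist": 0, "fingers": -1}]'

```text
t: 15.35
eef_pos: [532.4, 60.4, 16.1]
eef_rot: [0.329, -3.091, 0.001]
ft_force: [-0.7, -0.3, 0.1]
width: 0.533
```

Run:
```python
from h import *
s,R=st(); print(s["ft_torque"])
```

```text
t 15.35 p [532.4  60.4  16.1] F [-0.7 -0.3  0.1] w 0.533 q [ 0.01  0.11  2.03 -0.    1.04 -1.77]
[[-0.977, -0.211, -0.033], [-0.211, 0.978, -0.004], [0.033, 0.003, -0.999]]
[0.05055926 0.0630024  0.01191981]
```

Emit:
send_rows --series '[{"dp": [0, 0, 0.001], "twist": 0, "fingers": -1}, {"dp": [0, 0, 0], "twist": 0, "fingers": -1}, {"dp": [0, 0, 0.001], "twist": 0, "fingers": -1}, {"dp": [0, 0, 0], "twist": 0, "fingers": -1}, {"dp": [0, 0, 0], "twist": 0, "fingers": -1}, {"dp": [0, 0, 0], "twist": 0, "fingers": -1}, {"dp": [0, 0, 0], "twist": 0, "fingers": -1}, {"dp": [0, 0, 0], "twist": 0, "fingers": -1}, {"dp": [0, 0, 0], "twist": 0, "fingers": -1}, {"dp": [0, 0, 0], "twist": 0, "fingers": -1}]' --grip_force 5

```text
t: 16.18
eef_pos: [533.7, 60.6, 15.5]
eef_rot: [0.329, -3.094, 0.001]
ft_force: [-0.3, -0.2, 2.7]
width: 0.53
```

Run:
```python
from h import *
s,R=st(); print(s["ft_torque"])
```

```text
t 16.1833 p [533.7  60.6  15.5] F [-0.3 -0.2  2.7] w 0.53 q [ 0.02  0.11  2.03 -0.    1.03 -1.77]
[[-0.977, -0.21, -0.03], [-0.21, 0.978, -0.004], [0.031, 0.002, -1.0]]
[ 0.11018028  0.10649391 -0.06030461]
```

Contact at about 3.5 N, so the mould rests on the floor. Opening gently.

Emit:
send_rows --series '[{"dp": [0, 0, 0], "twist": 0, "fingers": 0.05}, {"dp": [0, 0, 0], "twist": 0, "fingers": 0.08}, {"dp": [0, 0, 0], "twist": 0, "fingers": 0.11}, {"dp": [0, 0, 0], "twist": 0, "fingers": 0.14}, {"dp": [0, 0, 0], "twist": 0, "fingers": 0.18}, {"dp": [0, 0, 0], "twist": 0, "fingers": 0.22}, {"dp": [0, 0, 0], "twist": 0, "fingers": 0.26}, {"dp": [0, 0, 0], "twist": 0, "fingers": 0.3}, {"dp": [0, 0, 0], "twist": 0, "fingers": 0.35}, {"dp": [0, 0, 0], "twist": 0, "fingers": 0.35}]' --grip_force 3

```text
t: 17.02
eef_pos: [532.8, 60.4, 14.1]
eef_rot: [0.329, -3.092, 0.001]
ft_force: [0.2, -0.4, -0.1]
width: 0.668
```

Emit:
send_rows --series '[{"dp": [0, 0, 0], "twist": 0, "fingers": 0.35}, {"dp": [0, 0, -0.003], "twist": 0, "fingers": 0.35}, {"dp": [0, 0, -0.006], "twist": 0, "fingers": 0.35}, {"dp": [0, 0, -0.01], "twist": 0, "fingers": 0.35}, {"dp": [0, 0, -0.015], "twist": 0, "fingers": 0.35}, {"dp": [0, 0, -0.02], "twist": 0, "fingers": 0.35}, {"dp": [0, 0, -0.025], "twist": 0, "fingers": 0.35}, {"dp": [0, 0, -0.025], "twist": 0, "fingers": 0.35}, {"dp": [0, 0, -0.025], "twist": 0, "fingers": 0.35}, {"dp": [0, 0, -0.02], "twist": 0, "fingers": 0.35}]'

```text
t: 17.85
eef_pos: [534.1, 61.0, 169.2]
eef_rot: [0.328, -3.083, 0.0]
ft_force: [1.0, 0.4, 0.3]
width: 0.677
```

Run:
```python
from h import *
s,R=st()
```

```text
t 17.85 p [534.1  61.  169.2] F [1.  0.4 0.3] w 0.677 q [ 0.02 -0.06  1.92 -0.    1.33 -1.77]
[[-0.977, -0.21, -0.041], [-0.21, 0.978, -0.004], [0.041, 0.004, -0.999]]
```

Emit:
send_rows --series '[{"dp": [0, 0.02, -0.005], "twist": 0, "fingers": 0.35}, {"dp": [0, 0.035, -0.005], "twist": 0, "fingers": 0.35}, {"dp": [0, 0.035, -0.005], "twist": 0, "fingers": 0.35}, {"dp": [0, 0.035, -0.005], "twist": 0, "fingers": 0.35}, {"dp": [0, 0.035, -0.005], "twist": 0, "fingers": 0.35}, {"dp": [0, 0.035, -0.005], "twist": 0, "fingers": 0.35}, {"dp": [0, 0.035, -0.005], "twist": 0, "fingers": 0.35}, {"dp": [0, 0.03, 0], "twist": 0, "fingers": 0.35}, {"dp": [0, 0.015, 0], "twist": 0, "fingers": 0.35}, {"dp": [0, 0, 0], "twist": 0, "fingers": 0.35}]'

```text
t: 18.68
eef_pos: [481.3, 342.1, 230.7]
eef_rot: [0.323, -3.115, -0.007]
ft_force: [-0.3, 0.2, 0.9]
width: 0.676
```

Run:
```python
from h import *
st(); a=snap("top","top3.png")[110:230,260:380]; b=snap("side","side3.png")[165:325,280:440]
f=lambda i:cv2.resize(i,(400,400),interpolation=cv2.INTER_CUBIC)
cv2.imwrite("pics/fin.png",np.hstack([f(a),f(b)]))
```

```text
t 18.6833 p [481.3 342.1 230.7] F [-0.3  0.2  0.9] w 0.676 q [ 0.52 -0.01  1.76  0.01  1.4  -1.26]
[[-0.979, -0.205, -0.01], [-0.205, 0.979, 0.004], [0.009, 0.006, -1.0]]
```

View pics/fin.png

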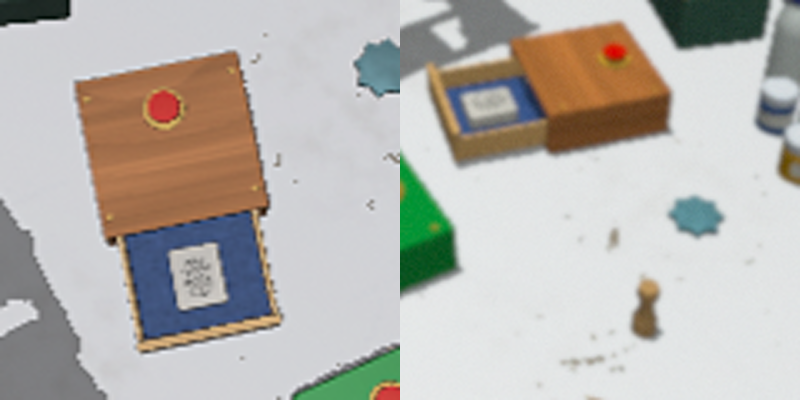

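The mould lies flat, relief up, in the middle of the open drawer (left crop at (198,277)). The stamp and tile are still standing where they were.

```bash
python3 -c "
from station import job; print(job.sign_off())"
```

```text
the job is handed in; nothing more can be done
None
```

The job is done and handed in at about 18.8 s of the 51 s allowed. I pressed the red button on the wooden box and the drawer sprang fully out. I gripped the mould across its 51 mm (measured about 50 mm), lowered it until it touched the drawer floor at about 3.5 N, then let go and moved the arm clear.

- **Last pictures (top and side):** the mould lies flat with its relief up, in the middle of the drawer. The drawer stands open and the button is back up. The stamp and tile are in place. I did not look at the pot again after the placing; the arm passed well above it.
- **Measurements:** estimates of the drawer spot from the box, the button and the drawer front agreed within about 2 mm.
- **One deviation:** the tool had drifted about 3° in tilt by the time of placing. I pressed lightly before letting go so that the mould would settle flat, but one edge may still have dropped up to about 3 mm when released.

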